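Vent and open the specimen pressure pot

TASK

Vent the pressure pot first: tilt the spring-centred lever on the valve right over towards the stubby silencer (never towards the thin pipe), hold it there for a good second, then let go so that it springs back upright. Then turn the pot's bayonet lid counterclockwise (seen from above) until its two lugs reach the slots in the collar, lift it free, and set it down gently, right way up and wholly on the black rubber mat. Leave the other things on the bench where they are.

Things in the scene. Friction and masses are not known exactly. Their poses are not given: they have to be found in the camera images.
- valve: Hand valve fixed to the bench: dark base plate 110 (x) x 80 (y) x 8 mm, aluminium block 56 x 60 mm, 48 mm high, lever on top. Origin: centre of its underside, z up. Stubby ribbed silencer on its +y side (35 mm diameter, 28 mm up, ends 74 mm out); thin bent 10 mm pipe on its -y side, going into the bench 60 mm out. Stands at any yaw.
- lever_knob (a point): Centre of the black ball knob (26 mm diameter) at the top of the vent lever; 142 mm above the bench when upright. The lever is a 10 mm steel rod pivoting about the valve's x axis 52 mm above the bench, 90 mm below the knob's centre.
- vent_lever (a joint): Tilt of the vent lever in rad: 0 upright (spring-centred), positive towards the silencer (valve +y), stop at +0.5 (knob then 43 mm to the side, 11 mm lower); negative towards the thin pipe, stop at -0.5. Spring 0.8 N m/rad: about 4.5 N at the knob at the stop; springs back by itself when let go.
- pot: Aluminium pressure pot fixed to the bench, 128 mm diameter on a 160 mm flange, with a small dial gauge on its -y side (reaches 99 mm out, 80 mm high) and a pipe on its +y side (reaches 103 mm out, 61 mm high). Origin: centre of its underside on the bench, z up. The lid's seat is 100 mm above the bench; the two slots of the collar lie at the pot's +x and -x.
- lid_fin (a point): Grip point on the upright black fin of the bayonet lid: 70 mm long, 14 mm thick, top 66 mm above the lid's underside. The point is on the lid's axis, 48 mm above its underside, 18 mm below the fin's top; x runs along the fin and the two lugs, z up. Starts locked, 0.65 to 1.3 rad clockwise (from above) of the pot's x axis (either way round); turned counterclockwise into line with it, it is free.
- mat: Black rubber mat lying fixed on the bench, 180 x 180 mm, 4 mm thick. Origin: centre of its underside, x and y along its edges.
- wash_bottle: White bottle, 48 mm diameter, 110 mm tall, standing loose; origin at the centre of its underside. Bystander.
- specimen_block: Black mounted specimen, a disc 36 mm in diameter and 24 mm tall, loose; origin at the centre of its underside. Bystander.
- dish: Glass dish, 80 mm diameter, 35 mm tall, loose; origin at the centre of its underside. Bystander.
- collar (a point): Centre of the pot's collar at its top, 118 mm above the bench; axes as the pot's. An inward lip (inner radius 44 mm) covers a 10 mm high channel for the lid's lugs, open at two 38 degree wide slots at +x and -x. A lug passes up through a slot within about 0.1 rad either side of its middle, also when the lid rests against the stop at about +0.11 rad counterclockwise of it.
- lid_base (a point): Centre of the lid's underside, axes as the fin's point. Lid: grey disc 82 mm in diameter, 20 mm thick, 0.35 to 0.6 kg, with two opposite lugs at the bottom (16 mm wide, 7 mm thick, reaching 53 mm from the axis). It lies loose on the seat and turns with little resistance.
Not all that is in view belongs to the job. Of the things that look like the part that bears lid_fin, the middle-sized one is meant.

How it is judged:
By the outcome, as a careful person would: the job done as asked, in the order asked, and still so for the second after the job is handed in, with the robot touching nothing.
It also fails if it takes over 67 s, if anything falls off the work surface, if the arm or the gripper's body presses on something with over 40 N, if the wrist force passes 120 N, or if a joint passes its speed limit or range.

ROBOT

A 6-joint arm with a two-finger parallel gripper is mounted at the origin on the work surface. World frame = base frame: x ahead of the robot, y to its left, z up, the work surface at z = 0. Lengths are in mm, angles in degrees, forces in N, time in s.
With the tool pointing down it reaches from about 250 to 725 mm from the base axis. Payload 4 kg.
Tool frame: the origin (TCP) lies at the very end of the fingers, on their centre line; the grasp point (between the pads) lies 19 mm behind it; z points along the fingers, y is the direction in which the jaws open and shut (so a half turn about z gives the same grasp; the last joint's range is limited). The gripper opens to 85 mm and grips with 20 to 120 N. Pads are 22 mm wide; open, the fingers measure 114 mm over their backs; the gripper's body (76 mm by 85 mm) begins 54 mm behind the grasp point. The pads swing forward as they close: fully open they stand 13 mm farther back than shut.
Start: joints at [68.927, 13.785, 0.286, 76.501, 0, 90], TCP at [179.78, 466.56, 231.306] pointing down, gripper open.
Joint ranges: [-155.79, 155.79], [-60.16, 107.12], [-62.33, 73.08], [-114, 123.19], [-81.49, 82.49], [-180, 180]. Speed limits (degrees/s): [159.86, 159.86, 180, 180, 180, 180].

INTERFACE

Orientations are given as a 3x3 rotation matrix whose columns are the frame's x, y, z axes.
In Python, from rig import bot gives the robot as it stands. The module is installed in compiled form; this text tells all that it offers.
- The arm moves only by the tool carry_out, never from a script. Its argument "deltas" is a list of rows, each an object of numbers: "ax", "ay", "az": the turn, a rotation vector about the tool's x, y, z in degrees; "x", "y", "z": the shift along the tool's x, y, z in cm; "jaw": the closure, from -1 (fully open) to 1 (shut). In form: [{"ax": .., "ay": .., "az": .., "x": .., "y": .., "z": .., "jaw": ..}, ...]. A call has 1 to 5 rows; each row is the pose to reach, as a shift and turn from the pose measured when the call began, along the tool's axes at that moment; what a row does not reach only later rows make up. A row lasts 1/12 s, in which the tool goes at most 41.7 mm and 7.16 degrees, less where a joint would pass 70% of its speed; a pose out of reach is approached as far as the arm can. A call with a gripper value outside its range is refused whole. The fingers move at their own pace and stop on an object; "force" is the grip in N (left out, the last holds). Time passes only in rows, so rows that repeat a pose let the fingers close. It gives the time, the measured TCP pose, the force and the opening at its end, in the units of the state.
- bot.get_obs(): the state, without advancing time (a new reading comes with each control period).
- bot.grab_frame(name): name is "side" or "top"; returns (picture, depth): 384x512x3 uint8, red, green, blue; 384x512 float32, mm along the optical axis (not along the pixel's ray), 0 where there is no reading.
- bot.get_calibration(name): a dict with "camera_matrix" (3x3 intrinsics, pixels), "distortion" ([k1, k2, p1, p2, k3] as OpenCV has them; the pictures are not rectified), "R" (3x3) and "t" (3): a world point X has camera coordinates R X + t. Camera axes: x right, y down, z forward; pixel columns grow to the right and rows downward; lengths in mm; the calibration is good to about 2 mm. A picture is of the moment at which its call begins. get_calibration takes no time and is no camera call.
- bot.close_job(): hands the job in, once; it reports no verdict.
The state is a dict: "time": time; "qpos": joint angles; "qvel": joint speeds; "joint_torque": joint torques, N m; "tcp_pos": TCP position; "tcp_rot": TCP orientation; "ft_force": force on the tool from outside, world axes, zero at the start; "wrist_torque": the same for the moment, N m; "gripper_width": finger opening in mm.
Only numpy, scipy, OpenCV 4.12 (cv2) and the standard library are available. Lean on these libraries where they do the work, as an engineer would, in place of code of your own. Each camera call takes 0.05 s, during which the arm holds its last target. There are 200 camera calls.

## Working session

There is one attempt and no reset: what is moved stays moved. The work goes in short steps, Python scripts to look and compute and a tool call to move; the robot and the scene stay as the last step left them, time stands still between calls to the robot, and variables do not carry over. Pictures are saved under pics/ and viewed, about 8 in all and at most 12, crops included, and the job is handed in when it is done.

Besides the shell and the picture viewer there is one more tool, called after "Request:" by a JSON object that holds its "op" and its "data". carry_out: Moves the arm, as the interface text tells. Its arguments: {"type":"object","properties":{"deltas":{"type":"array","items":{"type":"object","properties":{"ax":{"type":"number"},"ay":{"type":"number"},"az":{"type":"number"},"x":{"type":"number"},"y":{"type":"number"},"z":{"type":"number"},"jaw":{"type":"number"}}}},"force":{"type":"number"}},"required":["deltas"]}

```bash
mkdir -p pics
cat > h.py <<'E'
import numpy as np, cv2
from rig import bot
def grab(n):
    p,d=bot.grab_frame(n); np.savez('%s.npz'%n,p=p,d=d); return p,d
def load(n):
    z=np.load('%s.npz'%n); return z['p'],z['d']
def save(f,p,s=1):
    cv2.imwrite('pics/'+f,cv2.resize(p[:,:,::-1],None,fx=s,fy=s,interpolation=cv2.INTER_CUBIC))
def cal(n):
    c=bot.get_calibration(n); return [np.array(c[k],float) for k in('camera_matrix','distortion','R','t')]
def ray(n,u,v):
    K,D,R,t=cal(n); a=cv2.undistortPoints(np.array([[[u,v]]],float),K,D)[0,0]
    return -R.T@t.ravel(), R.T@np.array([a[0],a[1],1])
def atz(n,u,v,z):
    o,r=ray(n,u,v); return o+r*(z-o[2])/r[2]
def atd(n,u,v,d):
    o,r=ray(n,u,v); return o+r*d
def proj(n,X):
    K,D,R,t=cal(n); return cv2.projectPoints(np.array(X,float).reshape(-1,3),cv2.Rodrigues(R)[0],t,K,D)[0][:,0]
def cloud(n):
    K,D,R,t=cal(n);p,d=load(n);h,w=d.shape
    uv=np.stack(np.meshgrid(np.arange(w),np.arange(h)),-1).reshape(-1,1,2).astype(float)
    a=cv2.undistortPoints(uv,K,D)[:,0]; c=np.c_[a,np.ones(len(a))]*d.reshape(-1,1)
    return ((c-t.ravel())@R).reshape(h,w,3)
E
python3 - <<'E'
from h import *
for n in('top','side'):
    p,d=grab(n); save(n+'0.png',p,1.5)
    K,D,R,t=cal(n); print(n,-R.T@t.ravel(),R[2])
print(bot.get_obs())
E
```

```text
top [ 444.26980381   27.09474039 1253.14182618] [ 0.05876143 -0.00863389 -0.99823472]
side [ 334.84035759 1365.43547106  970.78815386] [ 0.11850463 -0.8273346  -0.54906658]
{'time': 0.1, 'qpos': array([6.89284022e+01, 1.38296931e+01, 2.20043090e-01, 7.65022740e+01,
       1.55092349e-03, 9.00015979e+01]), 'qvel': array([ 0.01573932, -0.07821132,  0.1105924 ,  0.05025766,  0.07287653,
        0.04020237]), 'joint_torque': array([-6.08371574e-04, -3.73138225e+01,  2.53010345e+01,  1.08808646e-02,
       -4.56710757e-05, -1.56919299e-05]), 'tcp_pos': array([179.55027937, 466.02593966, 230.47694448]), 'tcp_rot': array([[-9.33121829e-01,  3.59559625e-01, -7.27587485e-04],
       [ 3.59560360e-01,  9.33120067e-01, -1.81308536e-03],
       [ 2.70141920e-05, -1.95344114e-03, -9.99998092e-01]]), 'ft_force': array([0.46809171, 0.15064602, 0.526358  ]), 'wrist_torque': array([ 0.03000294, -0.02979878,  0.05372566]), 'gripper_width': 85.42224930656177}
```

View pics/top0.png

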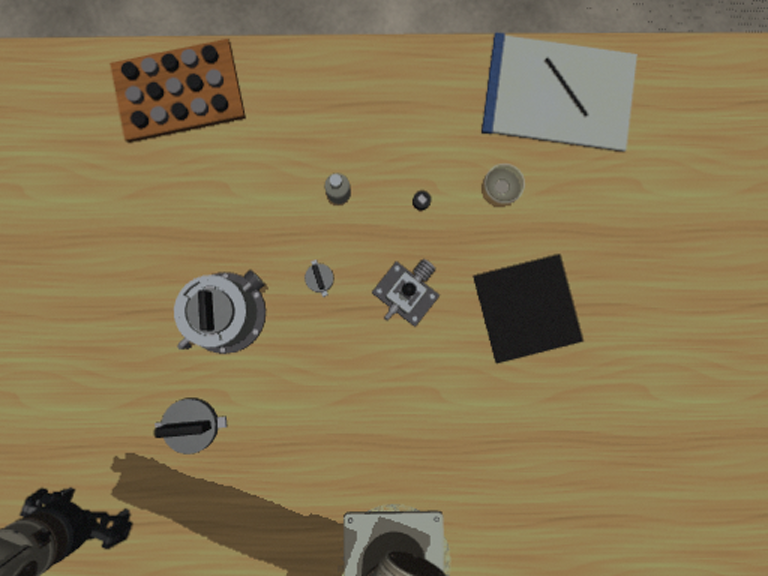

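View pics/side0.png

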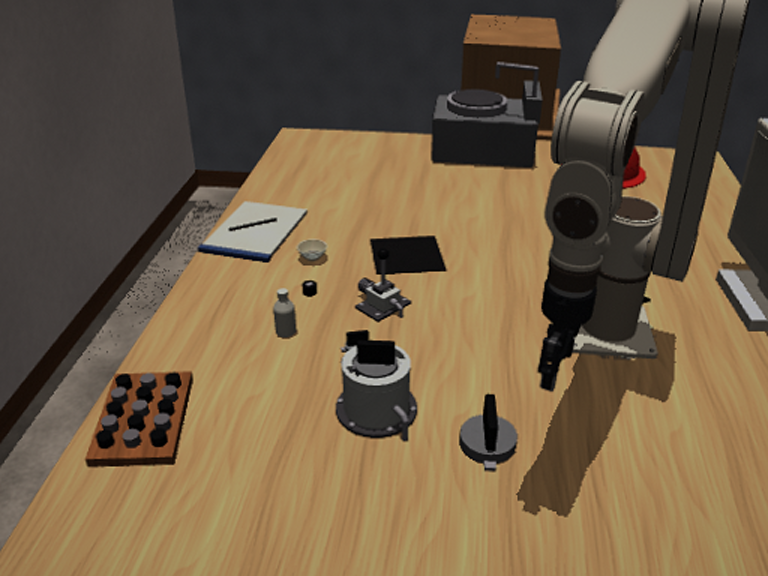

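The first top picture (1.5x) shows three lid-like things: a small one at (319,277), a middle one seated on the pot at (207,310) and a large one at (189,425). The one on the pot is the middle-sized one. The valve is at (408,292) with its silencer to the upper right at (424,270), and its thin pipe to the lower left at (390,318). The mat is at (528,308).

Run:
```python
from h import *
p,d=load('top')
a=cv2.resize(p[165:245,105:185],(400,400),interpolation=cv2.INTER_CUBIC)
b=cv2.resize(p[160:240,235:315],(400,400),interpolation=cv2.INTER_CUBIC)
save('crop1.png',np.clip(np.hstack([a,b]).astype(float)*1.5,0,255).astype(np.uint8))
C=cloud('top')
def pt(u,v):return C[int(round(v)),int(round(u))].round(0)
print('fin',pt(138,207),'knob',pt(273,193),'small',pt(213,185),'big',pt(122,286))
for n,c in dict(mat=[(474,276),(560,255),(583,341),(497,362)]).items():
    q=np.array([atz('top',u/1.5,v/1.5,4) for u,v in c]);print(n,q.round(0).tolist(),q.mean(0))
# heights in the pot region
H=C[165:245,105:185]; 
for lo,hi,nm in((160,185,'fintop'),(112,124,'lid/collar'),(10,22,'flange')):
    m=(H[...,2]>lo)&(H[...,2]<hi); q=H[m]; print(nm,m.sum(),q.mean(0).round(1),(q[:,:2].min(0)+q[:,:2].max(0))/2,np.ptp(q[:,:2],0))
    if nm=='fintop':
        r=cv2.minAreaRect(q[:,:2].astype(np.float32));print(r)
        e=np.linalg.eigh(np.cov(q[:,:2].T))[1][:,1];print('fin yaw',np.degrees(np.arctan2(e[1],e[0])))
V=C[160:240,235:315]
m=V[...,2]>125;q=V[m];print('knob',m.sum(),q.mean(0),q.max(0),(q.min(0)+q.max(0))/2)
m=(V[...,2]>42)&(V[...,2]<54);q=V[m];print('block',cv2.minAreaRect(q[:,:2].astype(np.float32)))
m=(V[...,2]>4)&(V[...,2]<14);q=V[m];print('plate',cv2.minAreaRect(q[:,:2].astype(np.float32)))
```

```text
fin [485. 318. 164.] knob [518. -31. 157.] small [551. 135.  42.] big [274. 380.  90.]
mat [[554.0, -167.0, 4.0], [594.0, -339.0, 4.0], [423.0, -380.0, 4.0], [384.0, -209.0, 4.0]] [ 488.31171182 -273.75441586    4.        ]
fintop 161 [487.9 324.4 166.5] [488.10460015 324.73861513] [67.03362685 17.40558993]
((488.1396789550781, 325.03326416015625), (67.8926773071289, 15.632454872131348), 4.155818939208984)
fin yaw -176.36056838145743
lid/collar 1305 [487.7 323.9 119.6] [488.6353017  325.30054789] [126.34778726 129.06969935]
flange 362 [479.8 288.2  13.1] [509.22906608 333.25531174] [200.55774885 173.9965485 ]
knob 101 [501.98077596 -15.54233708 424.60500337] [ 531.90661838   27.09474039 1253.14182618] [488.0882111   -7.47052439 697.07595039]
block ((538.2647094726562, -43.48997497558594), (55.72079849243164, 102.92219543457031), 51.306190490722656)
plate ((509.58245849609375, -43.491119384765625), (235.0108184814453, 234.0929412841797), 89.2872314453125)
```

View pics/crop1.png

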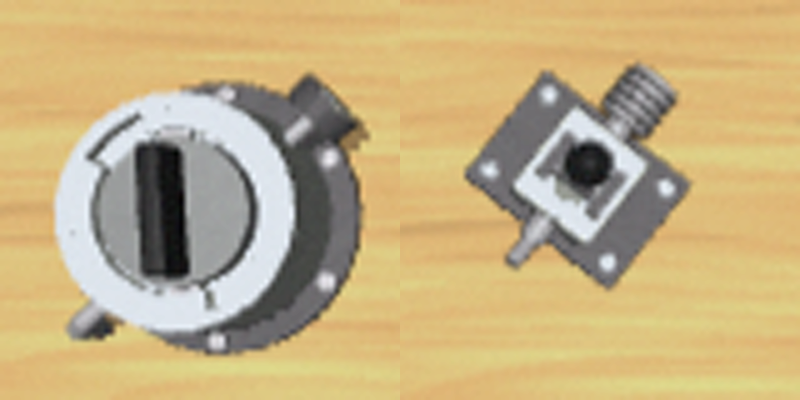

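The crop shows the pot's fin lying almost straight up the picture. The collar slots are at upper left (115,140) and lower right (235,275), the gauge is at (325,105) and the pot's pipe at (90,320). On the valve, the knob is at (588,165), the silencer at (645,95) and the thin pipe at (530,240).

Run:
```python
from h import *
def P(a,b,z,o=(105,165)): return atz('top',o[0]+(a+.5)/5-.5,o[1]+(b+.5)/5-.5,z)[:2]
c=np.array([488.4,325.])
ang=lambda q:np.degrees(np.arctan2(q[1],q[0]))
for nm,a,b,z in(('gauge',325,105,75),('pipe',85,325,55),('slotUL1',88,158,118),('slotUL2',140,117,118),('slotLR1',205,287,118),('slotLR2',238,262,118)):
    q=P(a,b,z)-c; print(nm,np.hypot(*q).round(1),ang(q).round(1))
for f in [(140,143),(182,143),(147,277),(188,277)]: print('finc',P(*f,166).round(1))
O=(235-80,160)
pc=[P(a,b,8,O) for a,b in((546,70),(690,185),(610,290),(465,178))]; v=np.mean(pc,0)
print('plate',np.round(pc,1).tolist(),v,'xdir',ang(pc[1]-pc[0]),ang(pc[2]-pc[3]),'len',np.hypot(*(pc[1]-pc[0])),np.hypot(*(pc[2]-pc[1])))
s=P(660,82,35,O)-v;print('sil',np.hypot(*s),ang(s))
s=P(515,262,12,O)-v;print('pipe',np.hypot(*s),ang(s))
print('knob',P(588,165,142,O))
# side view knob
z=load('side')[1]; print('sideknob', atz('side',383/1.5,255/1.5,142))
C=cloud('top');
m=(C[...,2]>30)&(C[...,2]<90);q=C[m][:,:2]-c;r=np.hypot(*q.T);k=(r>82)&(r<112);a=np.degrees(np.arctan2(q[k,1],q[k,0]));print(np.histogram(a,bins=np.arange(-180,181,10)))
```

```text
gauge 93.0 -50.5
pipe 91.8 132.6
slotUL1 55.2 59.1
slotUL2 53.7 21.3
slotLR1 44.5 -159.3
slotLR2 43.8 -130.5
finc [521.1 331. ]
finc [520.8 309.4]
finc [452.1 327.1]
finc [451.9 306.1]
plate [[585.9, -12.4], [516.7, -96.5], [455.4, -48.3], [522.4, 36.3]] [520.07731623 -30.22422671] xdir -129.4327225434522 -128.39499771009406 len 108.91495937313239 78.0143024552855
sil 72.5151525852876 -40.65779089172138
pipe 60.773927014857335 141.67323523863632
knob [520.08529192 -29.58785679]
sideknob [518.32347487 -22.25324806 142.        ]
(array([ 0,  0,  0,  0,  0,  0,  0,  0,  0,  0,  0, 11, 43, 40,  5,  0,  0,
        0,  0,  0,  0,  0,  0,  0,  0,  0,  0,  0,  0,  0,  8, 26,  0,  0,
        0,  0]), array([-180, -170, -160, -150, -140, -130, -120, -110, -100,  -90,  -80,
        -70,  -60,  -50,  -40,  -30,  -20,  -10,    0,   10,   20,   30,
         40,   50,   60,   70,   80,   90,  100,  110,  120,  130,  140,
        150,  160,  170,  180]))
```

```bash
cat >> h.py <<'E'
from scipy.spatial.transform import Rotation as Ro
def go(p,xyaw):
    "numbers for a downward tool pose with tool x at yaw xyaw"
    o=bot.get_obs();R=np.array(o['tcp_rot']);a=np.radians(xyaw)
    x=np.array([np.cos(a),np.sin(a),0]);z=np.array([0,0,-1.]);T=np.c_[x,np.cross(z,x),z]
    print('t',round(o['time'],2),'tcp',np.round(o['tcp_pos'],1),'xyaw',np.degrees(np.arctan2(R[1,0],R[0,0])).round(1),'F',np.round(o['ft_force'],1),'w',round(o['gripper_width'],1))
    print('cm',np.round(R.T@(np.array(p)-o['tcp_pos'])/10,2),'rot',np.round(Ro.from_matrix(R.T@T).as_rotvec(degrees=True),2))
E
python3 - <<'E'
from h import *
go((485,-1.5,231),180-39.3)
go((485,-1.5,108),180-39.3)
E
```

```text
t 0.1 tcp [179.6 466.  230.5] xyaw 158.9 F [0.5 0.2 0.5] w 85.4
cm [-4.531e+01 -3.264e+01  1.000e-02] rot [-0.11  0.02 18.23]
t 0.1 tcp [179.6 466.  230.5] xyaw 158.9 F [0.5 0.2 0.5] w 85.4
cm [-45.31 -32.62  12.31] rot [-0.11  0.02 18.23]
```

Request:
{"op": "carry_out", "data": {"deltas": [{"x":-45.3,"y":-32.6,"z":0,"az":18.2,"jaw":1},{"x":-45.3,"y":-32.6,"z":0,"az":18.2,"jaw":1},{"x":-45.3,"y":-32.6,"z":0,"az":18.2,"jaw":1},{"x":-45.3,"y":-32.6,"z":0,"az":18.2,"jaw":1},{"x":-45.3,"y":-32.6,"z":0,"az":18.2,"jaw":1}]}}

```text
invalid input at $.deltas[0]: expected keys ax, ay, az, x, y, z, jaw
```

```bash
python3 -c "
from h import *
go((485,-1.5,231),180-39.3)"
```

```text
t 0.1 tcp [179.6 466.  230.5] xyaw 158.9 F [0.5 0.2 0.5] w 85.4
cm [-4.531e+01 -3.264e+01  1.000e-02] rot [-0.11  0.02 18.23]
```

Request:
{"op": "carry_out", "data": {"deltas": [{"ax":0,"ay":0,"az":18.2,"x":-45.3,"y":-32.6,"z":0,"jaw":1},{"ax":0,"ay":0,"az":18.2,"x":-45.3,"y":-32.6,"z":0,"jaw":1},{"ax":0,"ay":0,"az":18.2,"x":-45.3,"y":-32.6,"z":0,"jaw":1},{"ax":0,"ay":0,"az":18.2,"x":-45.3,"y":-32.6,"z":0,"jaw":1},{"ax":0,"ay":0,"az":18.2,"x":-45.3,"y":-32.6,"z":0,"jaw":1}]}}

```text
time: 0.52
tcp_pos: [293.9, 290.3, 230.9]
tcp_rot: [[-0.775, 0.632, -0.001], [0.632, 0.775, -0.002], [-0.001, -0.002, -1.0]]
ft_force: [1.6, 1.1, 0.0]
gripper_width: 25.8
```

```bash
python3 -c "
from h import *
go((485,-1.5,231),180-39.3)"
```

```text
t 0.52 tcp [293.9 290.3 230.9] xyaw 140.8 F [1.6 1.1 0. ] w 25.8
cm [-3.326e+01 -1.053e+01  3.000e-02] rot [-0.14  0.04  0.09]
```

Request:
{"op": "carry_out", "data": {"deltas": [{"ax":0,"ay":0,"az":0,"x":-33.3,"y":-10.5,"z":0,"jaw":1},{"ax":0,"ay":0,"az":0,"x":-33.3,"y":-10.5,"z":0,"jaw":1},{"ax":0,"ay":0,"az":0,"x":-33.3,"y":-10.5,"z":0,"jaw":1},{"ax":0,"ay":0,"az":0,"x":-33.3,"y":-10.5,"z":0,"jaw":1},{"ax":0,"ay":0,"az":0,"x":-33.3,"y":-10.5,"z":0,"jaw":1}]}}

```text
time: 0.93
tcp_pos: [408.0, 115.7, 231.1]
tcp_rot: [[-0.775, 0.632, -0.001], [0.632, 0.775, -0.002], [-0.0, -0.003, -1.0]]
ft_force: [1.0, 1.3, -0.8]
gripper_width: -0.1
```

```bash
python3 -c "
from h import *
go((485,-1.5,231),180-39.3)"
```

```text
t 0.93 tcp [408.  115.7 231.1] xyaw 140.8 F [ 1.   1.3 -0.8] w -0.1
cm [-13.38  -4.21   0.03] rot [-0.15  0.02  0.09]
```

Request:
{"op": "carry_out", "data": {"deltas": [{"ax":0,"ay":0,"az":0,"x":-13.4,"y":-4.2,"z":0,"jaw":1},{"ax":0,"ay":0,"az":0,"x":-13.4,"y":-4.2,"z":0,"jaw":1},{"ax":0,"ay":0,"az":0,"x":-13.4,"y":-4.2,"z":0,"jaw":1},{"ax":0,"ay":0,"az":0,"x":-13.4,"y":-4.2,"z":0,"jaw":1},{"ax":0,"ay":0,"az":0,"x":-13.4,"y":-4.2,"z":4,"jaw":1}]}}

```text
time: 1.35
tcp_pos: [492.7, -5.4, 197.2]
tcp_rot: [[-0.771, 0.637, 0.015], [0.637, 0.771, -0.004], [-0.014, 0.007, -1.0]]
ft_force: [1.9, 0.5, 0.7]
gripper_width: -0.1
```

Run:
```python
from h import *
go((485,-1.5,108),180-39.3)
p,d=grab('side')
K=[proj('side',X)[0].round(0) for X in((520,-30,142),(485,-1.5,231))];print(K)
save('side1.png',p[130:250,190:330],5)
p,d=grab('top')
```

```text
t 1.35 tcp [492.7  -5.4 197.2] xyaw 140.5 F [1.9 0.5 0.7] w -0.1
cm [ 0.96 -0.25  8.91] rot [ 0.38  0.78 -0.24]
[array([255., 169.]), array([265., 150.])]
```

View pics/side1.png

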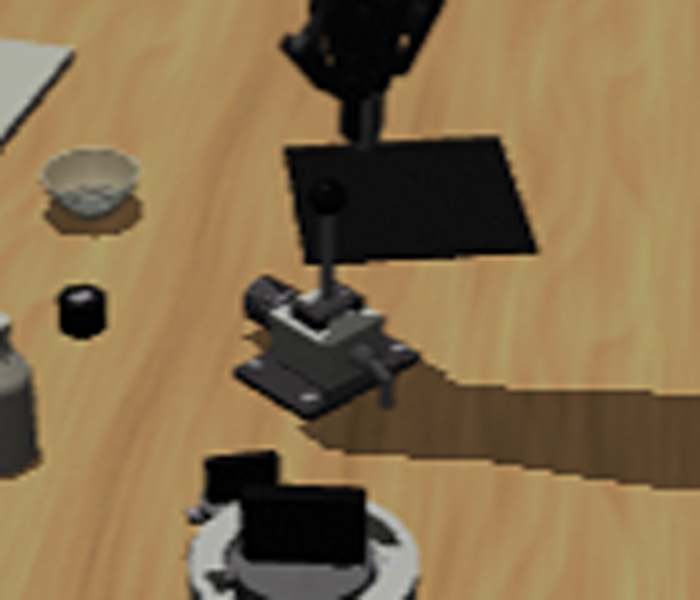

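The side crop shows the knob at (327,196). That matches my projected (520,-30,142), so the position is confirmed. The closed fingertip hangs at (362,140), on the pipe side. Next I lower it beside the knob.

Request:
{"op": "carry_out", "data": {"deltas": [{"ax":0.4,"ay":0.8,"az":-0.2,"x":1.0,"y":-0.25,"z":0,"jaw":1},{"ax":0.4,"ay":0.8,"az":-0.2,"x":1.0,"y":-0.25,"z":2.5,"jaw":1},{"ax":0.4,"ay":0.8,"az":-0.2,"x":1.0,"y":-0.25,"z":5.5,"jaw":1},{"ax":0.4,"ay":0.8,"az":-0.2,"x":1.0,"y":-0.25,"z":8.9,"jaw":1},{"ax":0.4,"ay":0.8,"az":-0.2,"x":1.0,"y":-0.25,"z":8.9,"jaw":1}]}}

```text
time: 1.87
tcp_pos: [465.2, 2.3, 92.7]
tcp_rot: [[-0.776, 0.63, -0.04], [0.63, 0.776, 0.001], [0.032, -0.024, -0.999]]
ft_force: [-1.2, -0.4, -0.9]
gripper_width: -0.3
```

Run:
```python
from h import *
u=np.array([.774,-.633])
k=np.array([520,-30.])
for s in(-45,-24,15,19):go((*(k+u*s),108),180-39.3)
```

```text
t 1.87 tcp [465.2   2.3  92.7] xyaw 140.9 F [-1.2 -0.4 -0.9] w -0.3
cm [-1.74  0.92 -1.61] rot [-1.38 -1.83  0.23]
t 1.87 tcp [465.2   2.3  92.7] xyaw 140.9 F [-1.2 -0.4 -0.9] w -0.3
cm [-3.84  0.92 -1.68] rot [-1.38 -1.83  0.23]
t 1.87 tcp [465.2   2.3  92.7] xyaw 140.9 F [-1.2 -0.4 -0.9] w -0.3
cm [-7.74  0.9  -1.8 ] rot [-1.38 -1.83  0.23]
t 1.87 tcp [465.2   2.3  92.7] xyaw 140.9 F [-1.2 -0.4 -0.9] w -0.3
cm [-8.14  0.9  -1.81] rot [-1.38 -1.83  0.23]
```

Request:
{"op": "carry_out", "data": {"deltas": [{"ax":-1.4,"ay":-1.8,"az":0.2,"x":-1.7,"y":0.9,"z":-1.6,"jaw":1},{"ax":-1.4,"ay":-1.8,"az":0.2,"x":-1.7,"y":0.9,"z":-1.6,"jaw":1},{"ax":-1.4,"ay":-1.8,"az":0.2,"x":-1.7,"y":0.9,"z":-1.6,"jaw":1},{"ax":-1.4,"ay":-1.8,"az":0.2,"x":-1.7,"y":0.9,"z":-1.6,"jaw":1},{"ax":-1.4,"ay":-1.8,"az":0.2,"x":-1.7,"y":0.9,"z":-1.6,"jaw":1}]}}

```text
time: 2.28
tcp_pos: [485.7, -1.4, 109.7]
tcp_rot: [[-0.774, 0.633, 0.003], [0.633, 0.774, 0.001], [-0.002, 0.002, -1.0]]
ft_force: [0.0, -0.8, -1.1]
gripper_width: -0.2
```

Run:
```python
from h import *
u=np.array([.774,-.633])
k=np.array([520,-30.])
for s in(-45,-24,15):go((*(k+u*s),108),180-39.3)
```

```text
t 2.28 tcp [485.7  -1.4 109.7] xyaw 140.7 F [ 0.  -0.8 -1.1] w -0.2
cm [ 0.03 -0.05  0.17] rot [0.13 0.1  0.04]
t 2.28 tcp [485.7  -1.4 109.7] xyaw 140.7 F [ 0.  -0.8 -1.1] w -0.2
cm [-2.07 -0.05  0.17] rot [0.13 0.1  0.04]
t 2.28 tcp [485.7  -1.4 109.7] xyaw 140.7 F [ 0.  -0.8 -1.1] w -0.2
cm [-5.97 -0.05  0.18] rot [0.13 0.1  0.04]
```

Settled on the pipe side. I push towards the silencer along tool -x in modest steps.

Request:
{"op": "carry_out", "data": {"deltas": [{"ax":0,"ay":0,"az":0,"x":-1.2,"y":0,"z":0,"jaw":1},{"ax":0,"ay":0,"az":0,"x":-2.2,"y":0,"z":0,"jaw":1},{"ax":0,"ay":0,"az":0,"x":-3.2,"y":0,"z":0,"jaw":1},{"ax":0,"ay":0,"az":0,"x":-4.0,"y":0,"z":0,"jaw":1},{"ax":0,"ay":0,"az":0,"x":-4.4,"y":0,"z":0,"jaw":1}]}}

```text
time: 2.7
tcp_pos: [520.4, -29.5, 109.5]
tcp_rot: [[-0.774, 0.633, 0.002], [0.633, 0.774, 0.002], [-0.001, 0.003, -1.0]]
ft_force: [-0.3, 3.4, -0.5]
gripper_width: 0.2
```

Request:
{"op": "carry_out", "data": {"deltas": [{"ax":0,"ay":0,"az":0,"x":-0.2,"y":0,"z":0,"jaw":1},{"ax":0,"ay":0,"az":0,"x":-0.5,"y":0,"z":0,"jaw":1},{"ax":0,"ay":0,"az":0,"x":-0.8,"y":0,"z":0,"jaw":1},{"ax":0,"ay":0,"az":0,"x":-0.8,"y":0,"z":0,"jaw":1},{"ax":0,"ay":0,"az":0,"x":-0.8,"y":0,"z":0,"jaw":1}]}}

```text
time: 3.12
tcp_pos: [525.2, -33.9, 108.6]
tcp_rot: [[-0.774, 0.633, -0.001], [0.633, 0.774, 0.003], [0.003, 0.002, -1.0]]
ft_force: [-3.3, 5.2, -0.8]
gripper_width: 0.1
```

Run:
```python
from h import *
o=bot.get_obs();u=np.array([.774,-.633,0])
s=(o['tcp_pos']-np.array([520,-30,0]))@u
print('along',s,'F along',o['ft_force']@u,o['ft_force'])
p,d=grab('side')
save('side2.png',p[130:230,210:310],6)
```

```text
along 6.447913030412946 F along -5.833122585448945 [-3.32238424  5.15260219 -0.77589912]
```

View pics/side2.png

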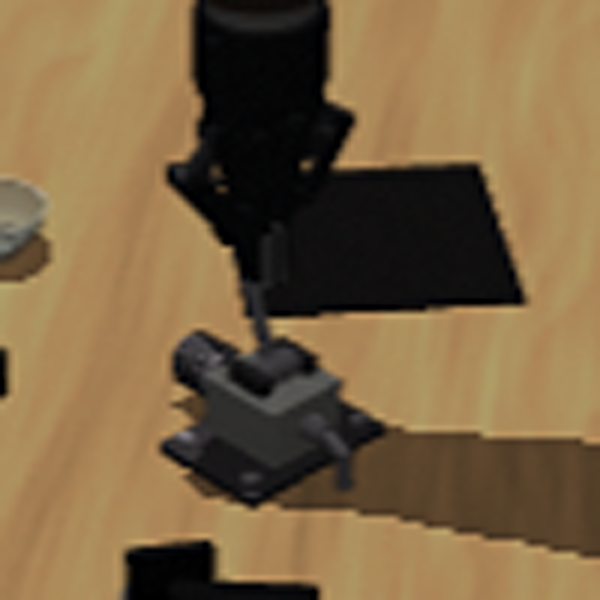

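The crop shows the rod (260,310) leaning towards the silencer (205,355), with the fingers behind the knob. The stop isn't reached yet, so I push further.

Request:
{"op": "carry_out", "data": {"deltas": [{"ax":0,"ay":0,"az":0,"x":-0.3,"y":0,"z":0,"jaw":1},{"ax":0,"ay":0,"az":0,"x":-0.6,"y":0,"z":0,"jaw":1},{"ax":0,"ay":0,"az":0,"x":-0.9,"y":0,"z":0,"jaw":1},{"ax":0,"ay":0,"az":0,"x":-0.9,"y":0,"z":0,"jaw":1},{"ax":0,"ay":0,"az":0,"x":-0.9,"y":0,"z":0,"jaw":1}]}}

```text
time: 3.58
tcp_pos: [530.1, -38.6, 107.7]
tcp_rot: [[-0.775, 0.632, -0.005], [0.632, 0.775, 0.005], [0.007, 0.0, -1.0]]
ft_force: [-4.1, 4.2, -0.5]
gripper_width: -0.3
```

```bash
cat > f.py <<'E'
from h import *
o=bot.get_obs();u=np.array([.774,-.633,0])
print('along',(o['tcp_pos']-np.array([520,-30,0]))@u,'F along',o['ft_force']@u,o['time'],o['tcp_pos'])
E
python3 f.py
```

```text
along 13.242841118273255 F along -5.817386945254931 3.5833 [530.10025612 -38.57068385 107.73865163]
```

Request:
{"op": "carry_out", "data": {"deltas": [{"ax":0,"ay":0,"az":0,"x":-0.4,"y":0,"z":0,"jaw":1},{"ax":0,"ay":0,"az":0,"x":-0.8,"y":0,"z":0,"jaw":1},{"ax":0,"ay":0,"az":0,"x":-0.8,"y":0,"z":0,"jaw":1},{"ax":0,"ay":0,"az":0,"x":-0.8,"y":0,"z":0,"jaw":1},{"ax":0,"ay":0,"az":0,"x":-0.8,"y":0,"z":0,"jaw":1}]}}

```text
time: 4.0
tcp_pos: [531.4, -39.8, 106.8]
tcp_rot: [[-0.776, 0.63, -0.015], [0.63, 0.776, 0.012], [0.019, 0.0, -1.0]]
ft_force: [-10.1, 12.1, 6.2]
gripper_width: 0.0
```

```bash
python3 f.py
```

```text
along 15.019816678485201 F along -15.523504857965097 4.0 [531.38251487 -39.81003186 106.82230044]
```

The force has jumped to 15 N with no further travel, so the lever is at the stop. I hold it there for over 1.5 s.

Request:
{"op": "carry_out", "data": {"deltas": [{"ax":0,"ay":0,"az":0,"x":-0.4,"y":0,"z":0,"jaw":1},{"ax":0,"ay":0,"az":0,"x":-0.4,"y":0,"z":0,"jaw":1},{"ax":0,"ay":0,"az":0,"x":-0.4,"y":0,"z":0,"jaw":1},{"ax":0,"ay":0,"az":0,"x":-0.4,"y":0,"z":0,"jaw":1},{"ax":0,"ay":0,"az":0,"x":-0.4,"y":0,"z":0,"jaw":1}]}}

```text
time: 4.42
tcp_pos: [531.3, -39.6, 106.8]
tcp_rot: [[-0.777, 0.629, -0.021], [0.629, 0.777, 0.017], [0.027, 0.001, -1.0]]
ft_force: [-9.0, 8.7, 7.5]
gripper_width: -0.3
```

Request:
{"op": "carry_out", "data": {"deltas": [{"ax":0,"ay":0,"az":0,"x":-0.4,"y":0,"z":0,"jaw":1},{"ax":0,"ay":0,"az":0,"x":-0.4,"y":0,"z":0,"jaw":1},{"ax":0,"ay":0,"az":0,"x":-0.4,"y":0,"z":0,"jaw":1},{"ax":0,"ay":0,"az":0,"x":-0.4,"y":0,"z":0,"jaw":1},{"ax":0,"ay":0,"az":0,"x":-0.4,"y":0,"z":0,"jaw":1}]}}

```text
time: 4.83
tcp_pos: [531.3, -39.6, 106.9]
tcp_rot: [[-0.778, 0.628, -0.026], [0.627, 0.778, 0.022], [0.034, 0.001, -0.999]]
ft_force: [-8.5, 8.2, 7.4]
gripper_width: -0.1
```

Request:
{"op": "carry_out", "data": {"deltas": [{"ax":0,"ay":0,"az":0,"x":-0.4,"y":0,"z":0,"jaw":1},{"ax":0,"ay":0,"az":0,"x":-0.4,"y":0,"z":0,"jaw":1},{"ax":0,"ay":0,"az":0,"x":-0.4,"y":0,"z":0,"jaw":1},{"ax":0,"ay":0,"az":0,"x":-0.4,"y":0,"z":0,"jaw":1},{"ax":0,"ay":0,"az":0,"x":-0.4,"y":0,"z":0,"jaw":1}]}}

```text
time: 5.25
tcp_pos: [531.2, -39.6, 107.0]
tcp_rot: [[-0.779, 0.626, -0.032], [0.626, 0.78, 0.027], [0.041, 0.001, -0.999]]
ft_force: [-9.4, 9.0, 7.3]
gripper_width: -0.0
```

Request:
{"op": "carry_out", "data": {"deltas": [{"ax":0,"ay":0,"az":0,"x":-0.4,"y":0,"z":0,"jaw":1},{"ax":0,"ay":0,"az":0,"x":-0.4,"y":0,"z":0,"jaw":1},{"ax":0,"ay":0,"az":0,"x":-0.4,"y":0,"z":0,"jaw":1},{"ax":0,"ay":0,"az":0,"x":-0.4,"y":0,"z":0,"jaw":1},{"ax":0,"ay":0,"az":0,"x":-0.4,"y":0,"z":0,"jaw":1}]}}

```text
time: 5.67
tcp_pos: [531.2, -39.6, 107.0]
tcp_rot: [[-0.78, 0.625, -0.037], [0.624, 0.781, 0.031], [0.049, 0.001, -0.999]]
ft_force: [-8.9, 9.5, 7.2]
gripper_width: 0.2
```

```bash
python3 f.py
python3 - <<'E'
from h import *
u=np.array([.774,-.633])
k=np.array([520,-30.])
for s in(-45,):go((*(k+u*s),108),180-39.3)
E
```

```text
along 14.793431904349896 F along -12.89333685581302 5.6667 [531.23078492 -39.63792161 107.01532151]
t 5.67 tcp [531.2 -39.6 107. ] xyaw 141.3 F [-8.9  9.5  7.2] w 0.2
cm [5.98 0.1  0.19] rot [ 0.04 -2.79  0.61]
```

The force direction (7.2 N up to 12.9 N back, about 29°) fits the rod at its 0.5 rad stop, and it has been held about 2 s. I back off smoothly.

Request:
{"op": "carry_out", "data": {"deltas": [{"ax":0,"ay":-1.0,"az":0.2,"x":1.2,"y":0,"z":0,"jaw":1},{"ax":0,"ay":-2.0,"az":0.4,"x":2.4,"y":0,"z":0,"jaw":1},{"ax":0,"ay":-2.8,"az":0.6,"x":3.6,"y":0.1,"z":0,"jaw":1},{"ax":0,"ay":-2.8,"az":0.6,"x":4.8,"y":0.1,"z":0.2,"jaw":1},{"ax":0,"ay":-2.8,"az":0.6,"x":6.0,"y":0.1,"z":0.2,"jaw":1}]}}

```text
time: 6.08
tcp_pos: [484.9, -1.5, 108.2]
tcp_rot: [[-0.774, 0.633, 0.002], [0.633, 0.774, -0.001], [-0.003, 0.0, -1.0]]
ft_force: [0.4, 0.5, -0.3]
gripper_width: 0.0
```

Request:
{"op": "carry_out", "data": {"deltas": [{"ax":0,"ay":0,"az":0,"x":1.0,"y":0,"z":0,"jaw":1},{"ax":0,"ay":0,"az":0,"x":1.0,"y":0,"z":-4,"jaw":1},{"ax":0,"ay":0,"az":0,"x":1.0,"y":0,"z":-8,"jaw":0},{"ax":0,"ay":0,"az":0,"x":1.0,"y":0,"z":-10,"jaw":-1},{"ax":0,"ay":0,"az":0,"x":1.0,"y":0,"z":-10,"jaw":-1}]}}

```text
time: 6.5
tcp_pos: [480.6, 4.8, 213.9]
tcp_rot: [[-0.774, 0.633, 0.014], [0.633, 0.774, -0.002], [-0.012, 0.007, -1.0]]
ft_force: [-0.2, 0.0, -0.2]
gripper_width: 35.8
```

Run:
```python
from h import *
for n in ('side','top'):grab(n)
p,d=load('side');C=cloud('side')
a=cv2.resize(p[140:210,220:290],(400,400),interpolation=cv2.INTER_CUBIC)
p,d=load('top')
b=cv2.resize(p[165:245,105:185],(400,400),interpolation=cv2.INTER_CUBIC)
save('c3.png',np.hstack([a,b]))
print(((proj('side',(520,-30,142))[0]-[220,140])*400/70))
# fin yaw 3.6 -> tool y perpendicular: tool x along fin
go((488,324.7,200),180+3.8); go((488,324.7,200),3.8)
```

```text
[200.80642146 164.62028664]
t 6.6 tcp [477.8   4.8 209.2] xyaw 140.7 F [-0.3  0.2 -0.4] w 50.8
cm [19.48 25.4   0.86] rot [-1.000e-02  3.400e-01 -4.311e+01]
t 6.6 tcp [477.8   4.8 209.2] xyaw 140.7 F [-0.3  0.2 -0.4] w 50.8
cm [19.48 25.4   0.86] rot [4.3000e-01 2.0000e-02 1.3689e+02]
```

View pics/c3.png

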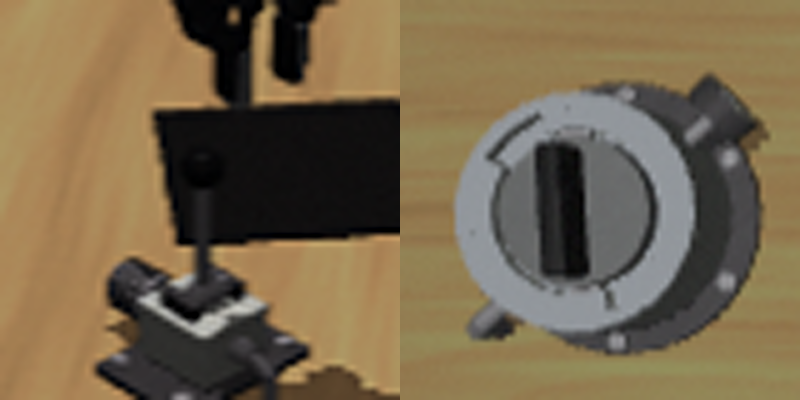

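The lever is upright again: the knob is at (202,166) against a predicted (201,165). The pot's fin hasn't moved. On to the lid.

Request:
{"op": "carry_out", "data": {"deltas": [{"ax":0,"ay":0,"az":-43.1,"x":19.5,"y":25.4,"z":0,"jaw":-1},{"ax":0,"ay":0,"az":-43.1,"x":19.5,"y":25.4,"z":0,"jaw":-1},{"ax":0,"ay":0,"az":-43.1,"x":19.5,"y":25.4,"z":0,"jaw":-1},{"ax":0,"ay":0,"az":-43.1,"x":19.5,"y":25.4,"z":0,"jaw":-1},{"ax":0,"ay":0,"az":-43.1,"x":19.5,"y":25.4,"z":0,"jaw":-1}]}}

```text
time: 7.02
tcp_pos: [483.0, 214.3, 206.4]
tcp_rot: [[-0.998, 0.055, 0.002], [0.055, 0.998, -0.004], [-0.002, -0.004, -1.0]]
ft_force: [1.0, -0.1, 1.3]
gripper_width: 85.5
```

```bash
python3 -c "
from h import *
go((488,324.7,200),183.8)"
```

```text
t 7.02 tcp [483.  214.3 206.4] xyaw 176.8 F [ 1.  -0.1  1.3] w 85.5
cm [ 0.11 11.06  0.6 ] rot [-0.23  0.12 -6.98]
```

Request:
{"op": "carry_out", "data": {"deltas": [{"ax":0,"ay":0,"az":-7,"x":0.1,"y":4,"z":0.2,"jaw":-1},{"ax":0,"ay":0,"az":-7,"x":0.1,"y":8,"z":0.4,"jaw":-1},{"ax":0,"ay":0,"az":-7,"x":0.1,"y":11.1,"z":0.6,"jaw":-1},{"ax":0,"ay":0,"az":-7,"x":0.1,"y":11.1,"z":0.6,"jaw":-1},{"ax":0,"ay":0,"az":-7,"x":0.1,"y":11.1,"z":0.6,"jaw":-1}]}}

```text
time: 7.43
tcp_pos: [486.8, 326.0, 197.0]
tcp_rot: [[-0.998, -0.07, -0.001], [-0.07, 0.998, -0.007], [0.002, -0.007, -1.0]]
ft_force: [0.3, -1.4, 0.1]
gripper_width: 85.0
```

```bash
python3 -c "
from h import *
go((488,324.7,131),183.8)
p,d=grab('side')
a=p[205:305,195:305]
save('s4.png',a,5)"
```

```text
t 7.43 tcp [486.8 326.  197. ] xyaw -176.0 F [ 0.3 -1.4  0.1] w 85.0
cm [-0.12 -0.09  6.6 ] rot [-0.4  -0.1   0.19]
```

View pics/s4.png

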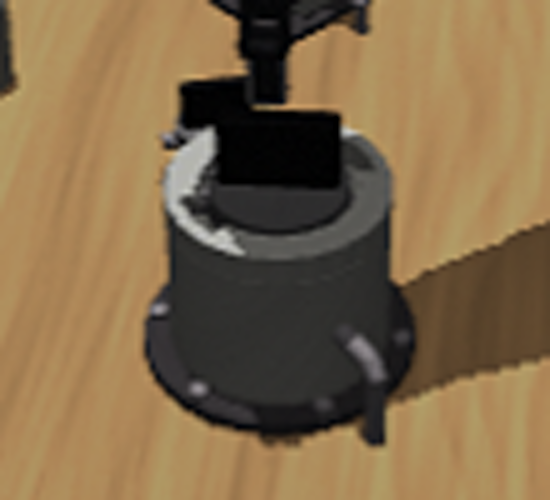

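The side crop shows the open jaw's near finger at (265,85), straddling the fin (280,150). Descending and closing.

Request:
{"op": "carry_out", "data": {"deltas": [{"ax":-0.4,"ay":0,"az":0.2,"x":-0.1,"y":-0.1,"z":2.5,"jaw":-1},{"ax":-0.4,"ay":0,"az":0.2,"x":-0.1,"y":-0.1,"z":5,"jaw":-1},{"ax":-0.4,"ay":0,"az":0.2,"x":-0.1,"y":-0.1,"z":6.5,"jaw":-1},{"ax":-0.4,"ay":0,"az":0.2,"x":-0.1,"y":-0.1,"z":6.5,"jaw":-1},{"ax":-0.4,"ay":0,"az":0.2,"x":-0.1,"y":-0.1,"z":6.5,"jaw":-1}]}}

```text
time: 7.9
tcp_pos: [487.5, 321.1, 131.8]
tcp_rot: [[-0.998, -0.062, -0.004], [-0.062, 0.998, -0.002], [0.004, -0.002, -1.0]]
ft_force: [0.0, 0.1, 0.6]
gripper_width: 85.2
```

```bash
python3 -c "
from h import *
go((488,324.7,131),183.8)"
```

```text
t 7.9 tcp [487.5 321.1 131.8] xyaw -176.4 F [0.  0.1 0.6] w 85.2
cm [-0.07  0.35  0.08] rot [-0.1  -0.23 -0.25]
```

Correct y by 3.5 mm while closing, with a gentle force first.

Request:
{"op": "carry_out", "data": {"deltas": [{"ax":0,"ay":0,"az":0,"x":0,"y":0.35,"z":0.1,"jaw":-1},{"ax":0,"ay":0,"az":0,"x":0,"y":0.35,"z":0.1,"jaw":0.3},{"ax":0,"ay":0,"az":0,"x":0,"y":0.35,"z":0.1,"jaw":1},{"ax":0,"ay":0,"az":0,"x":0,"y":0.35,"z":0.1,"jaw":1},{"ax":0,"ay":0,"az":0,"x":0,"y":0.35,"z":0.1,"jaw":1}], "force": 30}}

```text
time: 8.32
tcp_pos: [487.6, 324.9, 131.6]
tcp_rot: [[-0.998, -0.062, -0.003], [-0.062, 0.998, -0.001], [0.003, -0.001, -1.0]]
ft_force: [0.1, 0.7, 0.3]
gripper_width: 38.7
```

Request:
{"op": "carry_out", "data": {"deltas": [{"ax":0,"ay":0,"az":0,"x":0,"y":0,"z":0,"jaw":1},{"ax":0,"ay":0,"az":0,"x":0,"y":0,"z":0,"jaw":1},{"ax":0,"ay":0,"az":0,"x":0,"y":0,"z":0,"jaw":1},{"ax":0,"ay":0,"az":0,"x":0,"y":0,"z":0,"jaw":1},{"ax":0,"ay":0,"az":0,"x":0,"y":0,"z":0,"jaw":1}], "force": 30}}

```text
time: 8.73
tcp_pos: [487.9, 325.5, 132.1]
tcp_rot: [[-0.998, -0.062, -0.002], [-0.062, 0.998, -0.0], [0.002, -0.0, -1.0]]
ft_force: [-0.3, 2.3, 2.6]
gripper_width: 13.7
```

```bash
python3 -c "
from h import *
go((488,324.7,130),183.8);print(bot.get_obs()['wrist_torque'])"
```

```text
t 8.73 tcp [487.9 325.5 132.1] xyaw -176.4 F [-0.3  2.3  2.6] w 13.7
cm [-0.01 -0.08  0.21] rot [-0.   -0.11 -0.22]
[ 0.29360698  0.03549468 -0.00613563]
```

Gripped at 13.7 mm, on axis to about 1 mm. Turning counterclockwise (az negative).

Request:
{"op": "carry_out", "data": {"deltas": [{"ax":0,"ay":0,"az":-5,"x":0,"y":0,"z":0,"jaw":1},{"ax":0,"ay":0,"az":-10,"x":0,"y":0,"z":0,"jaw":1},{"ax":0,"ay":0,"az":-15,"x":0,"y":0,"z":0,"jaw":1},{"ax":0,"ay":0,"az":-20,"x":0,"y":0,"z":0,"jaw":1},{"ax":0,"ay":0,"az":-20,"x":0,"y":0,"z":0,"jaw":1}], "force": 45}}

```text
time: 9.15
tcp_pos: [487.8, 325.1, 132.1]
tcp_rot: [[-0.916, -0.401, -0.002], [-0.401, 0.916, -0.001], [0.002, -0.0, -1.0]]
ft_force: [-0.4, -1.4, 1.5]
gripper_width: 13.6
```

```bash
python3 -c "
from h import *
go((488,325,131.5),183.8+37.5);print(bot.get_obs()['wrist_torque'])"
```

```text
t 9.15 tcp [487.8 325.1 132.1] xyaw -156.3 F [-0.4 -1.4  1.5] w 13.6
cm [-0.02 -0.01  0.06] rot [ 1.000e-02 -1.300e-01 -1.764e+01]
[-0.17629244  0.01105082  0.1551937 ]
```

Request:
{"op": "carry_out", "data": {"deltas": [{"ax":0,"ay":0,"az":-5,"x":0,"y":0,"z":0,"jaw":1},{"ax":0,"ay":0,"az":-10,"x":0,"y":0,"z":0,"jaw":1},{"ax":0,"ay":0,"az":-15,"x":0,"y":0,"z":0,"jaw":1},{"ax":0,"ay":0,"az":-17.5,"x":0,"y":0,"z":0,"jaw":1},{"ax":0,"ay":0,"az":-17.5,"x":0,"y":0,"z":0,"jaw":1}]}}

```text
time: 9.57
tcp_pos: [487.8, 324.6, 132.1]
tcp_rot: [[-0.754, -0.657, -0.002], [-0.657, 0.754, -0.002], [0.003, -0.0, -1.0]]
ft_force: [-0.1, -1.0, 1.2]
gripper_width: 13.7
```

```bash
python3 -c "
from h import *
go((488,325,131.5),183.8+37.5);print(bot.get_obs()['wrist_torque'])"
```

```text
t 9.57 tcp [487.8 324.6 132.1] xyaw -138.9 F [-0.1 -1.   1.2] w 13.7
cm [-0.04  0.02  0.06] rot [-0.01 -0.16 -0.23]
[-0.21134151 -0.02027943  0.12297022]
```

Request:
{"op": "carry_out", "data": {"deltas": [{"ax":0,"ay":0,"az":-1,"x":0,"y":0,"z":0,"jaw":1},{"ax":0,"ay":0,"az":-2,"x":0,"y":0,"z":0,"jaw":1},{"ax":0,"ay":0,"az":-3,"x":0,"y":0,"z":0,"jaw":1},{"ax":0,"ay":0,"az":-3,"x":0,"y":0,"z":0,"jaw":1},{"ax":0,"ay":0,"az":-3,"x":0,"y":0,"z":0,"jaw":1}]}}

```text
time: 9.98
tcp_pos: [487.8, 324.4, 132.1]
tcp_rot: [[-0.719, -0.695, -0.002], [-0.695, 0.719, -0.002], [0.003, -0.0, -1.0]]
ft_force: [-0.6, -0.6, 2.7]
gripper_width: 13.2
```

```bash
python3 -c "
from h import *
go((488,325,131.5),183.8+37.5);print(bot.get_obs()['wrist_torque'])"
```

```text
t 9.98 tcp [487.8 324.4 132.1] xyaw -135.9 F [-0.6 -0.6  2.7] w 13.2
cm [-0.05  0.03  0.06] rot [-0.03 -0.17  2.75]
[-0.21271334 -0.05905085  0.0459504 ]
```

Request:
{"op": "carry_out", "data": {"deltas": [{"ax":0,"ay":0,"az":-1,"x":0,"y":0,"z":0,"jaw":1},{"ax":0,"ay":0,"az":-2,"x":0,"y":0,"z":0,"jaw":1},{"ax":0,"ay":0,"az":-3,"x":0,"y":0,"z":0,"jaw":1},{"ax":0,"ay":0,"az":-3,"x":0,"y":0,"z":0,"jaw":1},{"ax":0,"ay":0,"az":-3,"x":0,"y":0,"z":0,"jaw":1}]}}

```text
time: 10.4
tcp_pos: [486.6, 325.1, 132.2]
tcp_rot: [[-0.681, -0.733, -0.004], [-0.733, 0.681, -0.001], [0.004, 0.002, -1.0]]
ft_force: [-5.8, 0.9, 3.9]
gripper_width: 13.3
```

```bash
python3 -c "
from h import *
go((488,325,131.5),183.8+37.5);print(bot.get_obs()['wrist_torque'])"
```

```text
t 10.4 tcp [486.6 325.1 132.2] xyaw -132.9 F [-5.8  0.9  3.9] w 13.3
cm [-0.09 -0.11  0.07] rot [ 0.12 -0.22  5.81]
[ 0.32711771  0.85884495 -0.53267405]
```

The stop showed at about 46°, so the slot middle is about 40.5°, matching the picture. I turn back about 5° and lift gently.

Request:
{"op": "carry_out", "data": {"deltas": [{"ax":0.1,"ay":-0.2,"az":2.5,"x":-0.05,"y":-0.1,"z":0,"jaw":1},{"ax":0.1,"ay":-0.2,"az":5,"x":-0.05,"y":-0.1,"z":0,"jaw":1},{"ax":0.1,"ay":-0.2,"az":5,"x":-0.05,"y":-0.1,"z":0,"jaw":1},{"ax":0.1,"ay":-0.2,"az":5,"x":-0.05,"y":-0.1,"z":-0.4,"jaw":1},{"ax":0.1,"ay":-0.2,"az":5,"x":-0.05,"y":-0.1,"z":-0.8,"jaw":1}]}}

```text
time: 10.82
tcp_pos: [487.0, 324.4, 139.1]
tcp_rot: [[-0.741, -0.672, -0.003], [-0.672, 0.741, -0.001], [0.003, 0.001, -1.0]]
ft_force: [0.2, 0.5, -3.8]
gripper_width: 13.8
```

```bash
python3 -c "
from h import *
go((488,325,131.5),183.8+37.5);print(bot.get_obs()['wrist_torque'])"
```

```text
t 10.82 tcp [487.  324.4 139.1] xyaw -137.8 F [ 0.2  0.5 -3.8] w 13.8
cm [-0.12 -0.02  0.76] rot [ 0.06 -0.16  0.89]
[-0.02380439  0.02778481 -0.01776408]
```

Request:
{"op": "carry_out", "data": {"deltas": [{"ax":0,"ay":0,"az":0,"x":0,"y":0,"z":-0.3,"jaw":1},{"ax":0,"ay":0,"az":0,"x":0,"y":0,"z":-0.6,"jaw":1},{"ax":0,"ay":0,"az":0,"x":0,"y":0,"z":-0.9,"jaw":1},{"ax":0,"ay":0,"az":0,"x":0,"y":0,"z":-1.1,"jaw":1},{"ax":0,"ay":0,"az":0,"x":0,"y":0,"z":-1.1,"jaw":1}]}}

```text
time: 11.23
tcp_pos: [487.2, 324.5, 150.6]
tcp_rot: [[-0.741, -0.672, -0.002], [-0.672, 0.741, -0.001], [0.002, 0.001, -1.0]]
ft_force: [0.1, 1.0, -3.3]
gripper_width: 13.8
```

```bash
python3 -c "
from h import *
go((488,325,131.5),183.8+37.5);print(bot.get_obs()['wrist_torque'])"
```

```text
t 11.23 tcp [487.2 324.5 150.6] xyaw -137.8 F [ 0.1  1.  -3.3] w 13.8
cm [-0.1  -0.02  1.91] rot [ 0.05 -0.13  0.9 ]
[-0.00187464  0.03428116  0.00469547]
```

The lid has cleared the collar and only its weight is felt. I raise it and carry it to the mat.

Request:
{"op": "carry_out", "data": {"deltas": [{"ax":0,"ay":0,"az":0,"x":0,"y":0,"z":-2,"jaw":1},{"ax":0,"ay":0,"az":0,"x":0,"y":0,"z":-4.5,"jaw":1},{"ax":0,"ay":0,"az":0,"x":0,"y":0,"z":-7,"jaw":1},{"ax":0,"ay":0,"az":0,"x":0,"y":0,"z":-9,"jaw":1},{"ax":0,"ay":0,"az":0,"x":0,"y":0,"z":-9,"jaw":1}], "force": 60}}

```text
time: 11.65
tcp_pos: [489.4, 325.9, 245.8]
tcp_rot: [[-0.741, -0.672, 0.005], [-0.672, 0.741, 0.004], [-0.007, -0.001, -1.0]]
ft_force: [1.2, 1.3, -3.2]
gripper_width: 13.6
```

```bash
python3 -c "
from h import *
go((488,-274,240),222)"
```

```text
t 11.65 tcp [489.4 325.9 245.8] xyaw -137.8 F [ 1.2  1.3 -3.2] w 13.6
cm [ 40.4  -44.34   0.33] rot [-0.03  0.39  0.2 ]
```

Request:
{"op": "carry_out", "data": {"deltas": [{"ax":0,"ay":0.4,"az":0.2,"x":1.5,"y":-1.7,"z":0,"jaw":1},{"ax":0,"ay":0.4,"az":0.2,"x":3.5,"y":-3.9,"z":0,"jaw":1},{"ax":0,"ay":0.4,"az":0.2,"x":5.7,"y":-6.3,"z":0,"jaw":1},{"ax":0,"ay":0.4,"az":0.2,"x":7.9,"y":-8.7,"z":0,"jaw":1},{"ax":0,"ay":0.4,"az":0.2,"x":10.1,"y":-11.1,"z":0,"jaw":1}]}}

```text
time: 12.07
tcp_pos: [488.1, 174.3, 243.4]
tcp_rot: [[-0.742, -0.67, -0.002], [-0.67, 0.742, -0.001], [0.002, 0.0, -1.0]]
ft_force: [0.9, -0.2, -3.9]
gripper_width: 13.1
```

Request:
{"op": "carry_out", "data": {"deltas": [{"ax":0,"ay":0,"az":0,"x":2.2,"y":-2.4,"z":0,"jaw":1},{"ax":0,"ay":0,"az":0,"x":4.4,"y":-4.8,"z":0,"jaw":1},{"ax":0,"ay":0,"az":0,"x":6.6,"y":-7.2,"z":0,"jaw":1},{"ax":0,"ay":0,"az":0,"x":8.8,"y":-9.6,"z":0,"jaw":1},{"ax":0,"ay":0,"az":0,"x":11,"y":-12,"z":0,"jaw":1}]}}

```text
time: 12.48
tcp_pos: [485.7, 10.0, 242.2]
tcp_rot: [[-0.742, -0.67, -0.004], [-0.67, 0.742, -0.002], [0.004, 0.001, -1.0]]
ft_force: [0.9, -0.3, -4.5]
gripper_width: 13.3
```

```bash
python3 -c "
from h import *
go((488,-274,240),222)"
```

```text
t 12.48 tcp [485.7  10.  242.2] xyaw -137.9 F [ 0.9 -0.3 -4.5] w 13.3
cm [ 18.86 -21.23   0.27] rot [ 0.08 -0.22  0.07]
```

Request:
{"op": "carry_out", "data": {"deltas": [{"ax":0,"ay":0,"az":0,"x":2.2,"y":-2.5,"z":0,"jaw":1},{"ax":0,"ay":0,"az":0,"x":4.4,"y":-5,"z":0,"jaw":1},{"ax":0,"ay":0,"az":0,"x":6.6,"y":-7.4,"z":0,"jaw":1},{"ax":0,"ay":0,"az":0,"x":8.8,"y":-9.9,"z":0,"jaw":1},{"ax":0,"ay":0,"az":0,"x":11,"y":-12.4,"z":0,"jaw":1}]}}

```text
time: 12.9
tcp_pos: [486.1, -157.2, 241.0]
tcp_rot: [[-0.742, -0.67, -0.006], [-0.67, 0.742, -0.001], [0.005, 0.003, -1.0]]
ft_force: [1.7, 1.0, -3.5]
gripper_width: 13.4
```

Request:
{"op": "carry_out", "data": {"deltas": [{"ax":0,"ay":0,"az":0,"x":2.2,"y":-2.5,"z":0,"jaw":1},{"ax":0,"ay":0,"az":0,"x":4.4,"y":-5,"z":0,"jaw":1},{"ax":0,"ay":0,"az":0,"x":6.2,"y":-7,"z":0,"jaw":1},{"ax":0,"ay":0,"az":0,"x":7.4,"y":-8.4,"z":0,"jaw":1},{"ax":0,"ay":0,"az":0,"x":7.4,"y":-8.4,"z":0,"jaw":1}]}}

```text
time: 13.32
tcp_pos: [486.5, -272.8, 238.9]
tcp_rot: [[-0.745, -0.666, -0.008], [-0.666, 0.746, -0.002], [0.007, 0.004, -1.0]]
ft_force: [0.9, -0.2, -3.0]
gripper_width: 13.3
```

Run:
```python
from h import *
go((488,-274,50),222)
p,d=grab('top'); save('t5.png',p[140:260,280:420],5)
```

```text
t 13.32 tcp [ 486.5 -272.8  238.9] xyaw -138.2 F [ 0.9 -0.2 -3. ] w 13.3
cm [-0.16 -0.26 18.89] rot [ 0.23 -0.4  -0.2 ]
```

View pics/t5.png

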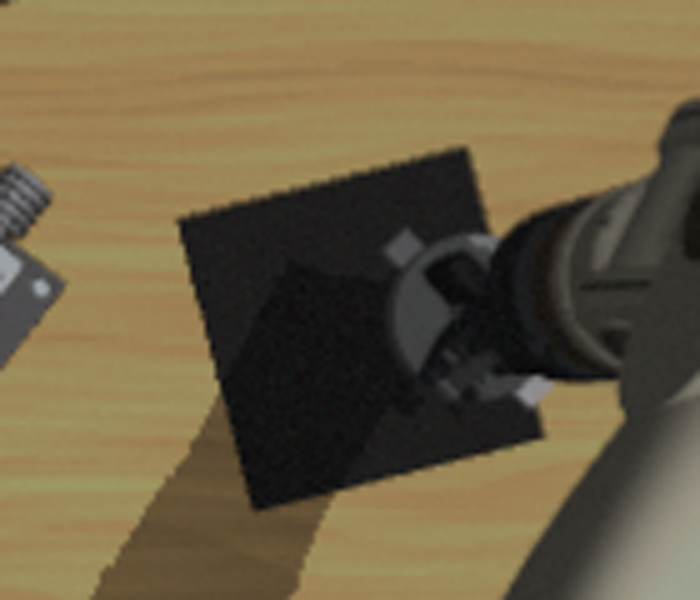

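The lid hangs from the gripper with its lugs at (405,250) and (535,390). It looks offset right of the mat only by height parallax (about 60 mm). Descending.

Request:
{"op": "carry_out", "data": {"deltas": [{"ax":0.2,"ay":-0.4,"az":0,"x":-0.15,"y":-0.25,"z":3,"jaw":1},{"ax":0.2,"ay":-0.4,"az":0,"x":-0.15,"y":-0.25,"z":7,"jaw":1},{"ax":0.2,"ay":-0.4,"az":0,"x":-0.15,"y":-0.25,"z":11,"jaw":1},{"ax":0.2,"ay":-0.4,"az":0,"x":-0.15,"y":-0.25,"z":15,"jaw":1},{"ax":0.2,"ay":-0.4,"az":0,"x":-0.15,"y":-0.25,"z":16.5,"jaw":1}]}}

```text
time: 13.78
tcp_pos: [483.3, -267.6, 67.2]
tcp_rot: [[-0.744, -0.669, -0.011], [-0.669, 0.744, 0.009], [0.002, 0.013, -1.0]]
ft_force: [-1.2, 0.4, -5.4]
gripper_width: 13.5
```

Request:
{"op": "carry_out", "data": {"deltas": [{"ax":0,"ay":0,"az":0,"x":0,"y":0,"z":0,"jaw":1},{"ax":0,"ay":0,"az":0,"x":0,"y":0,"z":0,"jaw":1},{"ax":0,"ay":0,"az":0,"x":0,"y":0,"z":0,"jaw":1}]}}

```text
time: 14.03
tcp_pos: [483.7, -267.1, 67.8]
tcp_rot: [[-0.743, -0.669, -0.01], [-0.669, 0.743, 0.008], [0.002, 0.013, -1.0]]
ft_force: [1.0, -0.8, -3.2]
gripper_width: 12.9
```

Run:
```python
from h import *
go((488,-274,36),222)
```

```text
t 14.03 tcp [ 483.7 -267.1   67.8] xyaw -138.0 F [ 1.  -0.8 -3.2] w 12.9
cm [ 0.14 -0.84  3.17] rot [ 0.75 -0.1   0.02]
```

Request:
{"op": "carry_out", "data": {"deltas": [{"ax":0.4,"ay":-0.1,"az":0,"x":0.1,"y":-0.4,"z":0.8,"jaw":1},{"ax":0.75,"ay":-0.1,"az":0,"x":0.1,"y":-0.7,"z":1.6,"jaw":1},{"ax":0.75,"ay":-0.1,"az":0,"x":0.1,"y":-0.8,"z":2.3,"jaw":1},{"ax":0.75,"ay":-0.1,"az":0,"x":0.1,"y":-0.8,"z":2.6,"jaw":1},{"ax":0.75,"ay":-0.1,"az":0,"x":0.1,"y":-0.8,"z":2.6,"jaw":1}]}}

```text
time: 14.45
tcp_pos: [487.3, -273.1, 40.7]
tcp_rot: [[-0.743, -0.669, -0.002], [-0.669, 0.743, 0.001], [0.001, 0.002, -1.0]]
ft_force: [-1.0, 0.4, -3.6]
gripper_width: 13.2
```

Run:
```python
from h import *
go((488,-274,36),222)
```

```text
t 14.45 tcp [ 487.3 -273.1   40.7] xyaw -138.0 F [-1.   0.4 -3.6] w 13.2
cm [ 0.01 -0.11  0.47] rot [ 0.1  -0.03  0.  ]
```

Request:
{"op": "carry_out", "data": {"deltas": [{"ax":0,"ay":0,"az":0,"x":0,"y":0,"z":0.15,"jaw":1},{"ax":0,"ay":0,"az":0,"x":0,"y":0,"z":0.3,"jaw":1},{"ax":0,"ay":0,"az":0,"x":0,"y":0,"z":0.4,"jaw":1},{"ax":0,"ay":0,"az":0,"x":0,"y":0,"z":0.5,"jaw":1},{"ax":0,"ay":0,"az":0,"x":0,"y":0,"z":0.5,"jaw":1}]}}

```text
time: 14.87
tcp_pos: [487.4, -273.1, 36.2]
tcp_rot: [[-0.743, -0.669, -0.001], [-0.669, 0.743, 0.001], [0.0, 0.001, -1.0]]
ft_force: [-1.0, 1.2, 0.4]
gripper_width: 12.9
```

Run:
```python
from h import *
go((488,-274,36),222)
```

```text
t 14.87 tcp [ 487.4 -273.1   36.2] xyaw -138.0 F [-1.   1.2  0.4] w 12.9
cm [ 0.02 -0.11  0.02] rot [ 0.08 -0.03  0.01]
```

The weight has come off the wrist (-3.6 to +0.4 N), so the lid is resting on the mat. Release, then lift clear.

Request:
{"op": "carry_out", "data": {"deltas": [{"ax":0,"ay":0,"az":0,"x":0,"y":0,"z":0,"jaw":0.4},{"ax":0,"ay":0,"az":0,"x":0,"y":0,"z":0,"jaw":0},{"ax":0,"ay":0,"az":0,"x":0,"y":0,"z":0,"jaw":-0.6},{"ax":0,"ay":0,"az":0,"x":0,"y":0,"z":0,"jaw":-1},{"ax":0,"ay":0,"az":0,"x":0,"y":0,"z":0,"jaw":-1}]}}

```text
time: 15.28
tcp_pos: [487.7, -273.3, 36.5]
tcp_rot: [[-0.743, -0.669, -0.001], [-0.669, 0.743, 0.0], [0.0, 0.001, -1.0]]
ft_force: [-0.1, -0.5, -0.1]
gripper_width: 72.9
```

Request:
{"op": "carry_out", "data": {"deltas": [{"ax":0,"ay":0,"az":0,"x":0,"y":0,"z":-1,"jaw":-1},{"ax":0,"ay":0,"az":0,"x":0,"y":0,"z":-3,"jaw":-1},{"ax":0,"ay":0,"az":0,"x":0,"y":0,"z":-6,"jaw":-1},{"ax":0,"ay":0,"az":0,"x":0,"y":0,"z":-9,"jaw":-1},{"ax":0,"ay":0,"az":0,"x":0,"y":0,"z":-12,"jaw":-1}]}}

```text
time: 15.7
tcp_pos: [487.5, -273.2, 158.4]
tcp_rot: [[-0.743, -0.669, -0.001], [-0.669, 0.743, 0.0], [0.0, 0.001, -1.0]]
ft_force: [-0.9, -0.7, -0.5]
gripper_width: 85.7
```

Run:
```python
from h import *
go((330,-180,280),222)
```

```text
t 15.7 tcp [ 487.5 -273.2  158.4] xyaw -138.0 F [-0.9 -0.7 -0.5] w 85.7
cm [  5.47  17.48 -12.15] rot [ 0.05 -0.02  0.  ]
```

Request:
{"op": "carry_out", "data": {"deltas": [{"ax":0,"ay":0,"az":0,"x":0,"y":3,"z":-3,"jaw":-1},{"ax":0,"ay":0,"az":0,"x":2,"y":6,"z":-5,"jaw":-1},{"ax":0,"ay":0,"az":0,"x":3,"y":9,"z":-7,"jaw":-1},{"ax":0,"ay":0,"az":0,"x":4,"y":12,"z":-9,"jaw":-1},{"ax":0,"ay":0,"az":0,"x":5,"y":15,"z":-10,"jaw":-1}]}}

```text
time: 16.12
tcp_pos: [349.6, -195.0, 261.7]
tcp_rot: [[-0.743, -0.669, 0.003], [-0.669, 0.743, -0.002], [-0.001, -0.004, -1.0]]
ft_force: [-0.2, -1.4, 0.9]
gripper_width: 85.3
```

Request:
{"op": "carry_out", "data": {"deltas": [{"ax":0,"ay":0,"az":0,"x":0,"y":2,"z":-1,"jaw":-1},{"ax":0,"ay":0,"az":0,"x":0,"y":2,"z":-1,"jaw":-1},{"ax":0,"ay":0,"az":0,"x":0,"y":2,"z":-1,"jaw":-1},{"ax":0,"ay":0,"az":0,"x":0,"y":2,"z":-1,"jaw":-1}]}}

```text
time: 16.45
tcp_pos: [336.7, -180.5, 272.1]
tcp_rot: [[-0.743, -0.669, 0.005], [-0.669, 0.743, -0.003], [-0.002, -0.006, -1.0]]
ft_force: [-0.8, 1.1, -0.5]
gripper_width: 85.3
```

Run:
```python
from h import *
for n in('top','side'):grab(n)
C=cloud('top');p,d=load('top');save('t6.png',p,1.5)
m=(C[...,0]>380)&(C[...,0]<600)&(C[...,1]<-160)&(C[...,1]>-390)
for lo,hi in((62,80),(19,32)):
    q=C[m&(C[...,2]>lo)&(C[...,2]<hi)];print(lo,len(q),q.mean(0).round(1),np.ptp(q,0).round(1))
q=load('side')[0];a=cv2.resize(q[140:210,220:290],(400,400));print((proj('side',(520,-30,142))[0]).round(1))
save('s6.png',q[120:220,220:340],5)
```

```text
62 130 [ 487.9 -274.8   70.4] [57.1 53.3 13.9]
19 432 [ 487.4 -271.8   25. ] [79.2 80.6 12.8]
[255.1 168.8]
```

View pics/t6.png

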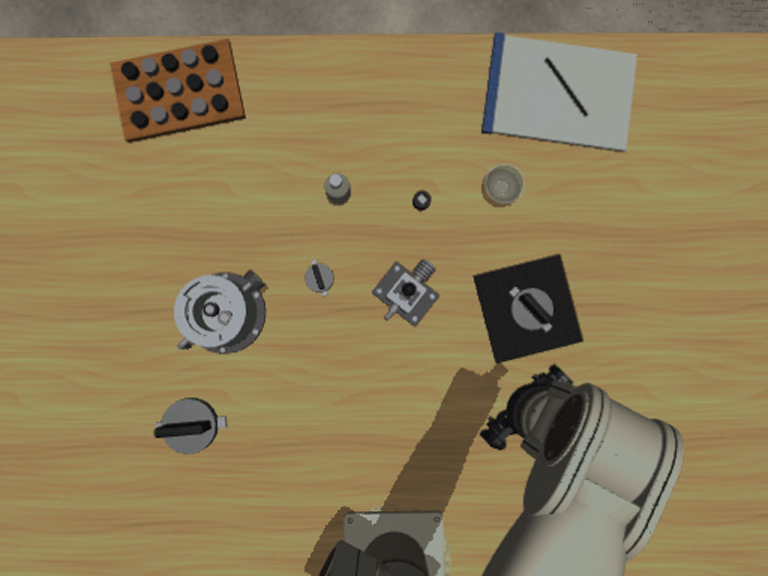

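View pics/s6.png

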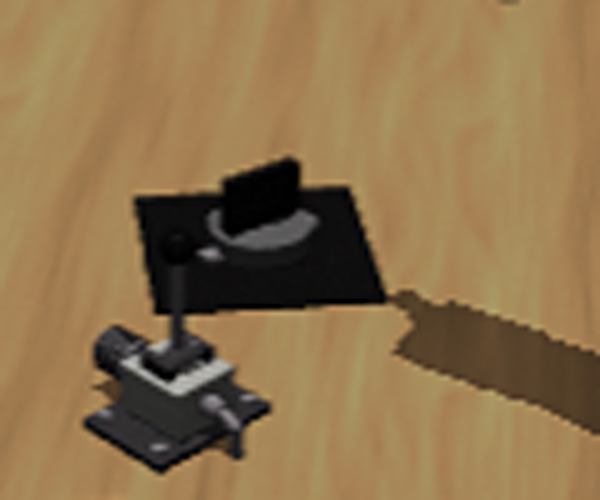

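The final pictures show the lid lying flat and fin-up in the middle of the mat, at (531,309) in the top view. The pot is open at (210,310), and the other things are at the same pixels as before. The lever is upright, with its knob at (177,246) in the side crop against a projected (176,244).

```bash
python3 -c "
from rig import bot
print(bot.get_obs()['qvel'].round(2)); print(bot.close_job())"
```

```text
[-0.01  0.64 -0.08  0.15  0.03 -0.01]
the job is handed in; nothing more can be done
None
```

The pot is vented and its lid is on the mat, right way up. I handed the job in at about 16.5 s of the 67 s allowed; no verdict came back.

- **Venting:** I pushed the lever from the pipe side towards the silencer until it met its stop. The force rose to about 15 N, and its direction fitted a tilt of about 29°. I held it there for about 2 s, then backed off. It sprang back upright, with the knob within a pixel or two of where it should be.
- **Lid:** I used the middle-sized lid, the one on the pot. I gripped its fin, turned it counterclockwise to the stop at about 46°, then came back 5° to near the middle of the slot. It lifted free with only its weight felt.
- **Placing:** I set it down softly, about 2 mm from the mat's centre. The last pictures show it flat, fin up and wholly on the mat, with the gripper well clear. The wash bottle, specimen, dish and other lids look unmoved.

Two checks disagreed at first, and neither affected the result. My first rough side-camera reading of the knob was about 7 mm off; a closer crop then matched the top view. The arm also drifted up to about 20 mm during fast moves, which I corrected before each contact.

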